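Back the parts carousel up one notch

TASK

The parts carousel was indexed one pocket too far: using only the fingertips, push the pawl's finger tab to lift the pawl well clear of the teeth, then push the upright peg to turn the wheel clockwise (seen from above, the way the pawl was blocking) by one notch, and push the pawl fully down again into the next gap. The two capacitors standing on the wheel must ride along upright in their pockets and not be lifted out, and everything lying around the wheel must be left where it is.

Things in the scene. Friction and masses are not known exactly. Their poses are not given: they have to be found in the camera images.
- carousel: grey base plate of the parts carousel, fixed to the bench, 250 x 220 x 12 mm, reaching from x = -113 to 137 mm and y = -110 to 110 mm in its own frame. Origin on the bench straight below the wheel's axis; x points away from the robot at yaw 0, z up.
- hub (a point): middle of the aluminium wheel's top face, on its vertical axis, 30 mm above the bench; a 28 mm wide, 10 mm high hub stands here. Wheel 170 mm across, with ten saw teeth on its rim at radius 66 to 84 mm, tops 42 mm above the bench, one every 36 degrees with a 24 mm flat gap between teeth; the upright face of each looks clockwise seen from above.
- wheel (a joint): turn of the wheel in rad, growing CLOCKWISE seen from above: backward, the way the pawl blocks. Starts within 0.07 of 0, pawl nose in a gap; one notch is 0.628. With the nose amid the next gap it reads 0.628; the nose fits that gap from about 0.48 to 0.73. Turns stiffly (about 1.5 N at the peg), stays where it is left.
- pawl (a joint): lift of the pawl in rad: 0 fully down with its nose in a gap of the rim, 1.0 at its upper stop. Its nose clears the teeth above 0.15. The pivot is stiff (about 1.5 N at the tab), so the pawl stays where it is left, up or down.
- pivot (a point): the pawl's level pivot, parallel to the base's y, 50 mm above the bench at base x = 75, y = 75 mm, between two cheeks 58 mm high. From it the steel pawl arm, 14 mm wide, runs along the base's -x to the nose; the arm's top is 54 mm above the bench when down.
- pawl_tab (a point): middle of the upper edge of the pawl's finger tab: a steel plate upright on the arm, 12 mm from the pivot on the nose side, 26 mm wide (along the base's y), 6 mm thick, standing 41 mm above the arm, its top 95 mm above the bench when the pawl is down. Pushing it along the base's +x, over the pivot, lifts the nose; pushing it back along -x lowers it.
- pawl_nose (a point): middle of the underside of the pawl's nose, 75 mm from the pivot at the arm's end; 33 mm above the bench when the pawl is down. The nose is 8 mm long (along the base's x) and 14 mm wide.
- peg (a point): middle of the steel push peg that stands upright on the wheel, 12 mm diameter, from 30 to 70 mm above the bench, 46 mm from the wheel's axis. This point is 50 mm above the bench and turns with the wheel.
- can_cap_mid (a point): centre of a loose black can capacitor, 18 mm diameter, 28 mm high, standing on the wheel in a pocket and riding with it
- film_cap_mid (a point): centre of a loose brown block capacitor, 10 x 20 x 20 mm, standing on the wheel in another pocket and riding with it
- pocket_a (a point): centre of the wheel's pocket (a flat light-grey spot, 25 mm wide, on the wheel's top face) where the can capacitor stands; 46 mm from the axis
- pocket_b (a point): centre of the wheel's pocket where the block capacitor stands; 46 mm from the axis
- dial_knob: a black dial knob, 24 mm wide, 16 mm high, loose on a near corner of the base plate; origin at its underside
- relay: a white box relay, 28 x 14 x 18 mm, loose on the other near corner of the base plate; origin at its underside
- driver: a grey screwdriver, 170 mm long, lying on the bench to the right of the base plate; origin at its underside
- reel: a grey flanged reel, 56 mm across, 40 mm high, standing left of the base plate; origin at its underside
- meter: a hand multimeter, 150 x 75 x 40 mm, lying left of the base plate; origin at its underside
- flux_jar: an amber jar, 52 mm across, 60 mm high, right of the base plate; origin at its underside

How it is judged:
On the way, in this order (a step that is already met when the one before it is completed fails the run):
1. the pawl is lifted well clear of the teeth, the wheel still in its old notch (value of joint pawl above 0.3 rad and value of joint wheel below 0.3 rad), for 0.2 s.
2. with the pawl still up, the wheel is turned back one notch (value of joint pawl above 0.15 rad and value of joint wheel between 0.46 and 0.75 rad), for 0.2 s.
At the end, for the whole second after the job is handed in: wheel at rest one notch back (joint 0.46 to 0.75 rad), pawl down (below 0.06 rad) in that notch, both capacitors upright (within 0.3 rad) and within 15 mm of their pocket centres (value of joint pawl below 0.06 rad and value of joint wheel between 0.46 and 0.75 rad and horizontal distance between can_cap_mid and pocket_a below 0.015 m and horizontal distance between film_cap_mid and pocket_b below 0.015 m and velocity of joint wheel between -0.05 and 0.05 rad/s and angle between each of can_cap_mid, film_cap_mid's own z axis and vertical below 0.3 rad); the robot touches nothing.
It fails at once if a capacitor is lifted off the wheel by more than 15 mm (height (world z) of can_cap_mid above 0.059 m or height (world z) of film_cap_mid above 0.055 m).
It fails at once if a loose thing around the wheel is shifted or lifted by more than 20 mm (distance of any of dial_knob, relay, driver, reel, meter, flux_jar from where it was at the start of the episode above 0.02 m).
It also fails if it takes over 64 s, if anything falls off the work surface, if the arm or the gripper's body presses on something with over 40 N, if the wrist force passes 120 N, or if a joint passes its speed limit or range.

ROBOT

A 6-joint arm with a two-finger parallel gripper is mounted at the origin on the work surface. World frame = base frame: x ahead of the robot, y to its left, z up, the work surface at z = 0. Lengths are in m, angles in rad, forces in N, time in s.
With the tool pointing down it reaches from about 0.375 to 0.9 m from the base axis. Payload 3.1 kg.
Tool frame: the origin (TCP) lies midway between the tips of the shut fingers; the grasp point (between the pads) lies grip_point_offset behind it (grip_point_offset is the distance from the TCP to the grasp point, in m); y points along the fingers, z is the direction in which the jaws open and shut, and the axes are right-handed (so a half turn about y gives the same grasp; the last joint's range is limited). The gripper opens to 87 mm and grips with 3 to 60 N. Pads are 19 mm wide; open, the fingers measure 117 mm over their backs; the gripper's body (75 mm by 190 mm) begins 51 mm behind the grasp point.
Start: joints at [-1.349, 0.527, 1.433, -0, 1.181, -0.178], TCP at [0.244, -0.575, 0.223] pointing down, gripper open.
Joint ranges: [-3.08, 3.08], [-0.75, 2.2], [0.22, 2.44], [-1.43, 4.57], [0, 2.65], [-2.85, 2.85]. Speed limits (rad/s): [2.79, 2.79, 3.14, 3.14, 3.14, 3.14].

INTERFACE

Orientations are given as a unit quaternion [x, y, z, w].
In Python, from rig import * gives the robot as it stands.
- The arm moves only by the tool jog_arm, never from a script. Its argument "increments" is a list that holds one entry, the list of rows, each a list of 7 numbers: the turn, a rotation vector about the world's x, y, z in degrees, then the shift along the world's x, y, z in m, then the closure, from -1 (fully open) to 1 (shut), so that 0 is half open. In form: [[[rx, ry, rz, x, y, z, jaw], ...]]. A call has 1 to 8 rows; each row is the pose to reach, as a shift and turn from the pose measured when the call began; what a row does not reach only later rows make up. A row lasts 1/10 s, in which the tool goes at most 50 mm and 8.59 degrees, less where a joint would pass 70% of its speed; a pose out of reach is approached as far as the arm can. A call with a gripper value outside its range is refused whole. The fingers move at their own pace and stop on an object; "squeeze" is the grip in N (left out, the last holds). Time passes only in rows, so rows that repeat a pose let the fingers close. It gives the time, the measured TCP pose, the force and the opening at its end, in the units of the state.
- get_obs(): the state, without advancing time (a new reading comes with each control period).
- camera(name): name is "scene" or "top" or "wrist"; returns the picture (400x640x3 uint8, red, green, blue); there is no depth.
- camera_info(name): a dict with "K" (3x3 intrinsics, pixels), "R" (3x3) and "t" (3): a world point X has camera coordinates R X + t. Camera axes: x right, y down, z forward; pixel columns grow to the right and rows downward; lengths in m; the calibration is good to about 2 mm. The wrist camera is an equidistant fisheye: a pixel r from the principal point sees the ray r / f radians off the axis. A picture is of the moment at which its call begins: read the wrist's pose just before it. camera_info takes no time and is no camera call; for the wrist camera it gives the pose at the moment of the call.
- hand_in(): hands the job in, once; it reports no verdict.
The state is a dict: "time": time; "q": joint angles; "joint_velocities": joint speeds; "joint_torque": joint torques, N m; "position": TCP position; "tool_rot": TCP orientation; "ft_force": force on the tool from outside, world axes, zero at the start; "moment": the same for the moment, N m; "grip_width": finger opening in m.
Only numpy, scipy, OpenCV 4.12 (cv2) and the standard library are available. Lean on these libraries where they do the work, as an engineer would, in place of code of your own. Each camera call takes 0.05 s, during which the arm holds its last target.

## Working session

There is one attempt and no reset: what is moved stays moved. The work goes in short steps, Python scripts to look and compute and a tool call to move; the robot and the scene stay as the last step left them, time stands still between calls to the robot, and variables do not carry over. Pictures are saved under pics/ and viewed, and the job is handed in when it is done.

Besides the shell and the picture viewer there is one more tool, called after "Call:" as name([rows], argument=value, ...), one row to a line, values as JSON. jog_arm: Moves the arm, as the interface text tells. Its arguments: {"type":"object","properties":{"increments":{"type":"array","items":{"type":"array","items":{"type":"array","items":{"type":"number"}}}},"squeeze":{"type":"number"}},"required":["increments"]}

```bash
mkdir -p pics; ls; python3 - <<'E'
from rig import *
import cv2
o=get_obs()
for k,v in o.items(): print(k,v)
for n in ["scene","top","wrist"]:
    i=camera_info(n); print(n,i)
    im=camera(n); cv2.imwrite(f"pics/{n}0.png",im[:,:,::-1])
E
```

```text
pics
time 0.0
q [-1.34847362e+00  5.28484980e-01  1.43387770e+00 -2.22332521e-05
  1.18140645e+00 -1.78503185e-01]
joint_velocities [ 8.94074063e-04 -5.73579993e-04  8.27465407e-04  1.43540010e-03
 -1.25794918e-03 -7.54554500e-05]
joint_torque [ 5.49738033e-04 -4.40037739e+01 -1.76595926e+01  6.31685229e-02
  5.83210762e-02 -1.90201004e-04]
position [ 0.2437187  -0.57473471  0.22156791]
tool_rot [-0.14079357  0.69372181 -0.69218349  0.14074532]
ft_force [-0.12350081  0.0774605  -0.93858052]
moment [0.00143197 0.03034073 0.01041327]
grip_width 0.08697109831616999
scene {'K': array([[505.5987802 ,   0.        , 314.49289425],
       [  0.        , 505.5987802 , 200.96413123],
       [  0.        ,   0.        ,   1.        ]]), 'R': array([[ 0.21273181,  0.97709003,  0.00634492],
       [ 0.70800882, -0.14966582, -0.69016205],
       [-0.67340084,  0.15131168, -0.72362704]]), 't': array([-0.14297388, -0.30920765,  1.42863748])}
top {'K': array([[507.01334085,   0.        , 321.82051422],
       [  0.        , 507.01334085, 198.49894601],
       [  0.        ,   0.        ,   1.        ]]), 'R': array([[ 0.02714792, -0.99950908, -0.01563949],
       [-0.99471093, -0.02546057, -0.09950837],
       [ 0.09906133,  0.01825822, -0.99491381]]), 't': array([0.02648803, 0.53555171, 1.13585783])}
wrist {'K': array([[309.70691629,   0.        , 317.00565562],
       [  0.        , 309.70691629, 195.07594958],
       [  0.        ,   0.        ,   1.        ]]), 'R': array([[ 0.3912265 , -0.92029141, -0.00235537],
       [-0.87943373, -0.37460914,  0.29370786],
       [-0.27117917, -0.1128349 , -0.95589233]]), 't': array([-0.62491969, -0.03586522,  0.39121818])}
```

View pics/top0.png

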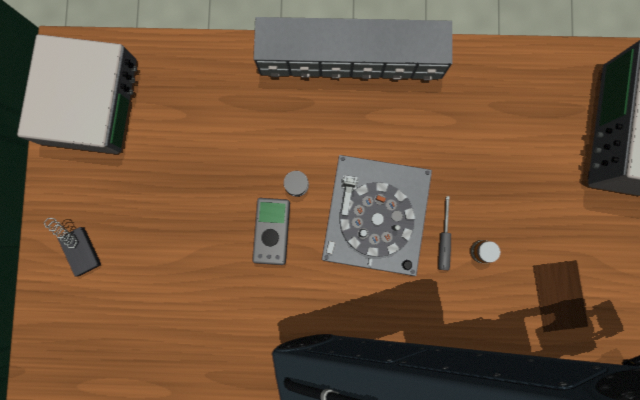

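View pics/scene0.png

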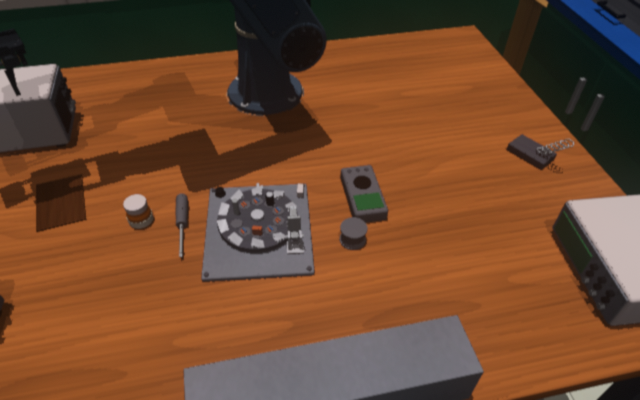

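```bash
python3 - <<'E'
import cv2
a=cv2.imread("pics/top0.png")[145:285,310:450]
cv2.imwrite("pics/topc.png",cv2.resize(a,None,fx=4.2,fy=4.2,interpolation=cv2.INTER_CUBIC))
a=cv2.imread("pics/scene0.png")[170:290,190:330]
cv2.imwrite("pics/scenec.png",cv2.resize(a,None,fx=5,fy=5,interpolation=cv2.INTER_CUBIC))
E
```

```text
(no output)
```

View pics/topc.png

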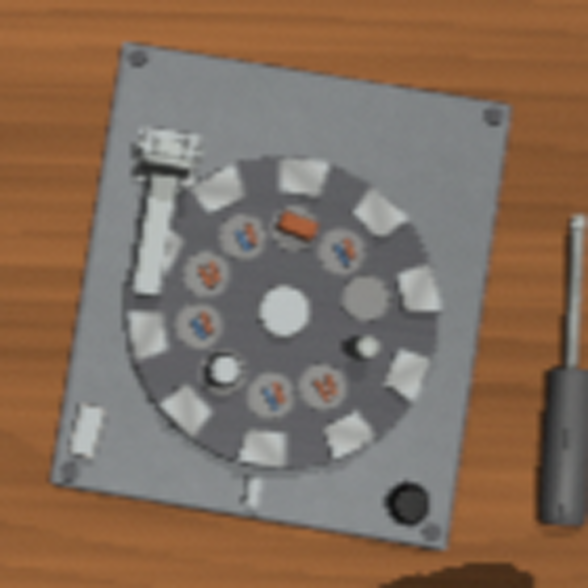

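View pics/scenec.png

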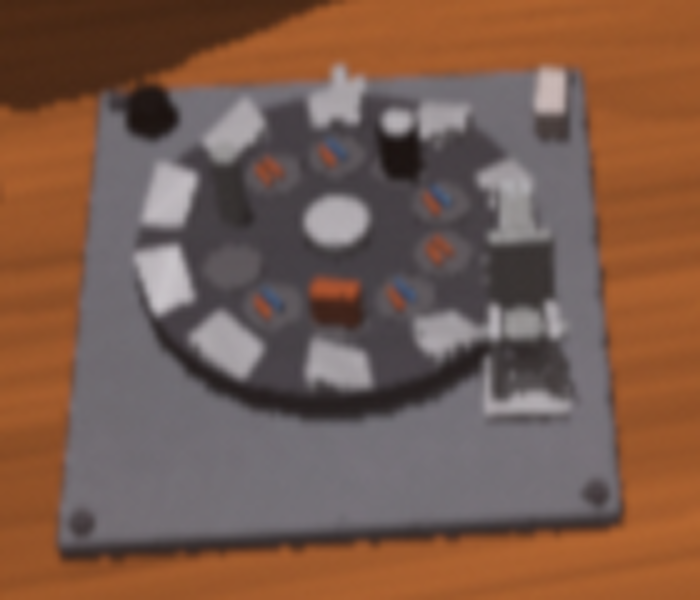

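View pics/wrist0.png

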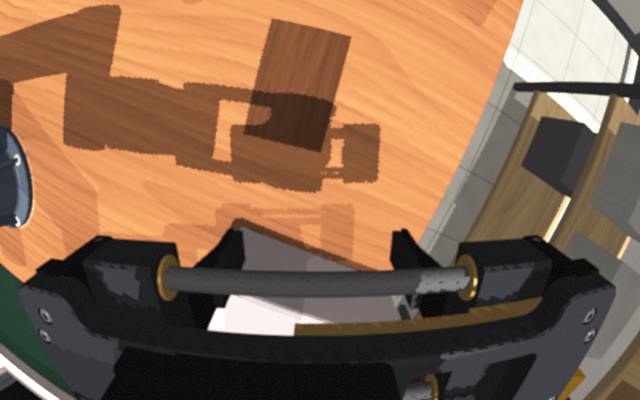

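```bash
cat > h.py <<'E'
from rig import *
import numpy as np, cv2
from scipy.spatial.transform import Rotation as R
def pt(name,u,v,z):
    i=camera_info(name); K,Rm,t=i["K"],i["R"],i["t"]
    d=Rm.T@np.linalg.inv(K)@np.array([u,v,1.]); c=-Rm.T@t
    return c+d*(z-c[2])/d[2]
def proj(name,X):
    i=camera_info(name); p=i["K"]@(i["R"]@np.asarray(X)+i["t"]); return p[:2]/p[2]
def base(org,yaw,p):
    c,s=np.cos(yaw),np.sin(yaw); return np.array([org[0]+c*p[0]-s*p[1],org[1]+s*p[0]+c*p[1],p[2]])
E
cat > a.py <<'E'
from h import *
T=lambda x,y,z:pt("top",310+x/4.2-.4,145+y/4.2-.4,z)
S=lambda x,y,z:pt("scene",190+x/5-.4,170+y/5-.4,z)
cs=[(124,43),(510,103),(445,548),(52,484)]
loc=[(.137,.110),(.137,-.110),(-.113,-.110),(-.113,.110)]
P=np.array([T(*c,.012) for c in cs]);print(P)
P2=np.array([S(*c,.012) for c in [(620,522),(60,552),(100,90),(580,70)]]);print(P2)
for Q in (P,P2):
    A=np.array([l[0]+1j*l[1] for l in loc]);B=Q[:,0]+1j*Q[:,1]
    r=np.vdot(A-A.mean(),B-B.mean()); yaw=np.angle(r); org=(B-np.exp(1j*yaw)*A).mean()
    print("yaw",np.degrees(yaw),"scale",abs(r)/np.vdot(A-A.mean(),A-A.mean()).real,"org",org,"res",abs(B-np.exp(1j*yaw)*A-org))
print("hub",T(284,310,.040),S(337,220,.04))
print("peg",T(368,346,.07),S(224,152,.07))
print("can",T(224,369,.058),S(398,121,.058))
print("tab top",T(170,138,.095),S(521,240,.095))
print("nose end",T(146,290,.054))
print(R.from_quat(get_obs()["tool_rot"]).as_matrix())
E
python3 a.py
```

```text
[[ 0.63991058  0.00315182  0.012     ]
 [ 0.61137864 -0.21150552  0.012     ]
 [ 0.36607975 -0.17773245  0.012     ]
 [ 0.39472698  0.03666614  0.012     ]]
[[ 0.64961988  0.00303657  0.012     ]
 [ 0.6184678  -0.21044326  0.012     ]
 [ 0.36823978 -0.17707902  0.012     ]
 [ 0.40043377  0.03825488  0.012     ]]
yaw -7.715546715475942 scale 0.9873558893991033 org (0.4911326245759853-0.08574394177796632j) res [0.00245043 0.00179747 0.00250335 0.0019391 ]
yaw -8.070803863512928 scale 0.9981303052359307 org (0.4973091639523553-0.08487294638226839j) res [0.00214922 0.00274741 0.00193644 0.00170479]
hub [ 0.49146084 -0.08574649  0.04      ] [ 0.49508204 -0.0843327   0.04      ]
peg [ 0.47192463 -0.12702248  0.07      ] [ 0.47551912 -0.12605794  0.07      ]
can [ 0.45836704 -0.05303031  0.058     ] [ 0.46082013 -0.05233721  0.058     ]
tab top [ 0.57523131 -0.02057977  0.095     ] [ 0.570476   -0.01924332  0.095     ]
nose end [ 0.49929791 -0.01110775  0.054     ]
[[-9.20723010e-01 -3.78374355e-04  3.90216602e-01]
 [-3.90216673e-01  1.65268252e-03 -9.20721574e-01]
 [-2.96526724e-04 -9.99998563e-01 -1.66931080e-03]]
```

Call:
jog_arm([
  [[0,0,8,0.03,0.04,0,1],[0,0,16,0.05,0.08,0,1],[0,0,24,0.07,0.12,0,1],[0,0,32,0.09,0.16,0,1],[0,0,40,0.11,0.2,0,1],[0,0,48,0.13,0.24,0,1],[0,0,56,0.15,0.28,0,1],[0,0,64,0.165,0.32,0,1]],
], squeeze=20)

```text
time: 0.95
position: [0.4096, -0.2533, 0.2218]
tool_rot: [-0.488, 0.512, -0.511, 0.488]
ft_force: [1.3, 0.2, 0.4]
grip_width: 0.0309
```

```bash
python3 - <<'E'
from h import *
T=lambda x,y,z:pt("top",310+x/4.2-.4,145+y/4.2-.4,z)
h=T(284,310,.03)
for c in [(217,188), (303,176), (380,210), (418,290), (407,375), (349,435), (265,447), (187,408), (147,333)]:
    d=T(*c,.039)-h; a=np.degrees(np.arctan2(d[1],d[0]))+7.9-90; print(np.hypot(*d[:2]),a,a%36)
E
```

```text
0.07489957840381248 -51.56173607499879 20.43826392500121
0.07268470633726055 -88.61169702811016 19.388302971889843
0.0741587822434468 -124.47348716195975 19.526512838040247
0.07187609373663888 -162.42985279395464 17.570147206045363
0.07359519178860123 -199.3226408593556 16.6773591406444
0.07507168624829678 -234.39618258964902 17.603817410350985
0.07469703323176986 90.39262986442819 18.392629864428187
0.07513154553273217 54.32366109539774 18.32366109539774
0.07556595210700796 19.242279635842934 19.242279635842934
```

Call:
jog_arm([
  [[0,0,8,0.02,0.03,0,1],[0,0,16,0.035,0.06,0,1],[0,0,24,0.05,0.09,0,1],[0,0,32,0.065,0.12,0,1],[0,0,40,0.08,0.15,0,1],[0,0,48,0.095,0.18,0,1],[0,0,56,0.11,0.21,-0.02,1],[0,0,64,0.124,0.238,-0.04,1]],
])

```text
time: 1.75
position: [0.5346, -0.0139, 0.1817]
tool_rot: [0.686, -0.173, 0.174, -0.685]
ft_force: [-0.5, 0.2, 0.5]
grip_width: 0.0005
```

Call:
jog_arm([
  [[0,0,8,0,-0.001,-0.02,1],[0,0,16,0,-0.001,-0.04,1],[0,0,20.5,0,-0.001,-0.06,1],[0,0,20.5,0,-0.001,-0.06,1]],
])

```text
time: 2.15
position: [0.5324, -0.0143, 0.1193]
tool_rot: [-0.705, 0.05, -0.047, 0.706]
ft_force: [1.2, -0.3, -0.5]
grip_width: 0.0007
```

```bash
python3 - <<'E'
from h import *
print(get_obs()["position"])
for n in ["scene","top","wrist"]:
    cv2.imwrite(f"pics/{n}1.png",camera(n)[:,:,::-1])
a=cv2.imread("pics/scene1.png")[140:290,190:340]
cv2.imwrite("pics/scenec1.png",cv2.resize(a,None,fx=4,fy=4,interpolation=cv2.INTER_CUBIC))
E
```

```text
[ 0.53242817 -0.01426803  0.11931505]
```

View pics/scenec1.png

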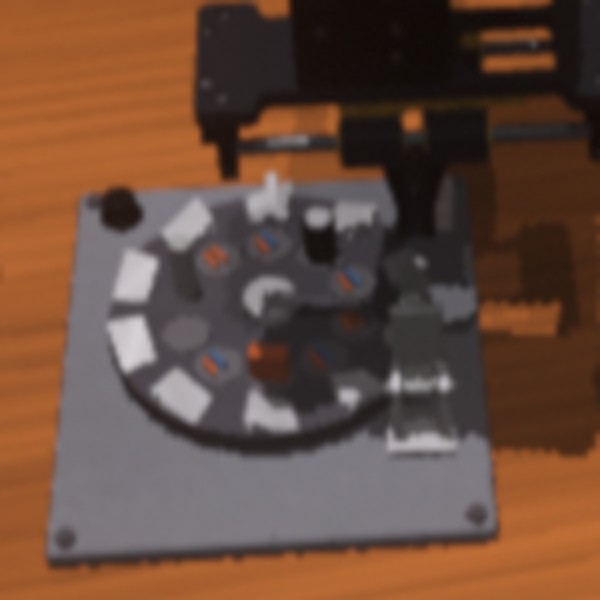

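View pics/wrist1.png

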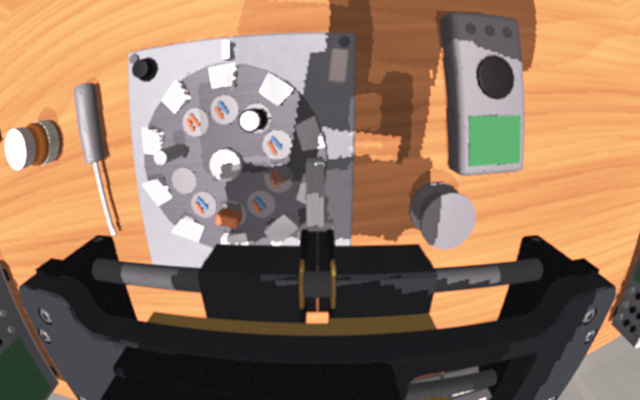

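Call:
jog_arm([
  [[0,0,0,0,0,-0.02,1],[0,0,0,0,0,-0.037,1],[0,0,0,0,0,-0.037,1],[0,0,0,0.008,-0.001,-0.037,1],[0,0,0,0.016,-0.002,-0.037,1],[0,0,0,0.02,-0.003,-0.037,1],[0,0,0,0.022,-0.003,-0.037,1]],
])

```text
time: 3.0
position: [0.5573, -0.0182, 0.0861]
tool_rot: [0.706, -0.048, 0.05, -0.705]
ft_force: [-4.1, -0.8, 3.2]
grip_width: 0.0003
```

Call:
jog_arm([
  [[0,0,0,0.004,-0.0005,-0.002,1],[0,0,0,0.008,-0.001,-0.002,1],[0,0,0,0.012,-0.0015,-0.002,1],[0,0,0,0.016,-0.002,-0.002,1],[0,0,0,0.016,-0.002,-0.002,1],[0,0,0,0.016,-0.002,-0.002,1]],
])

```text
time: 3.6
position: [0.5742, -0.0204, 0.0839]
tool_rot: [0.706, -0.048, 0.05, -0.705]
ft_force: [-0.1, -0.3, 0.2]
grip_width: 0.0004
```

```bash
cat > snap.py <<'E'
from h import *
import sys
k=sys.argv[1]
for n in ["scene","top","wrist"]:
    cv2.imwrite(f"pics/{n}{k}.png",camera(n)[:,:,::-1])
a=cv2.imread(f"pics/scene{k}.png")[160:290,190:330]
b=cv2.imread(f"pics/top{k}.png")[145:285,310:450]
a=cv2.resize(a,(400,371),interpolation=cv2.INTER_CUBIC);b=cv2.resize(b,(371,371),interpolation=cv2.INTER_CUBIC)
cv2.imwrite(f"pics/both{k}.png",np.hstack([a,b]))
E
python3 snap.py 2
```

```text
(no output)
```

View pics/both2.png

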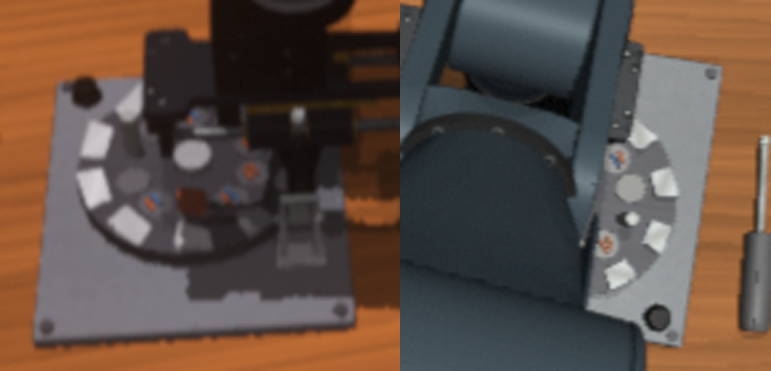

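Call:
jog_arm([
  [[0,0,0,-0.006,0.001,0.0,1],[0,0,0,-0.01,0.001,0.02,1],[0,0,0,-0.012,0.001,0.046,1],[0,0,-6,-0.03,-0.03,0.05,1],[0,0,-12,-0.05,-0.06,0.05,1],[0,0,-17.7,-0.065,-0.09,0.05,1],[0,0,-17.7,-0.078,-0.117,0.05,1],[0,0,-17.7,-0.078,-0.117,0.05,1]],
])

```text
time: 4.55
position: [0.4944, -0.1399, 0.1341]
tool_rot: [0.69, -0.157, 0.159, -0.688]
ft_force: [-0.9, 0.4, -0.2]
grip_width: 0.0005
```

```bash
python3 snap.py 3
```

```text
(no output)
```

View pics/both3.png

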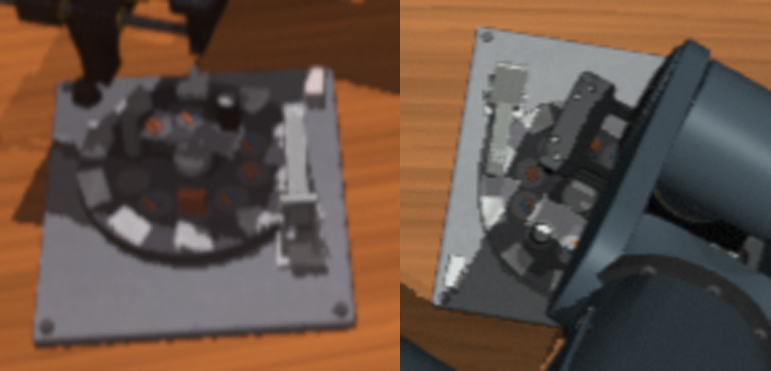

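View pics/wrist3.png

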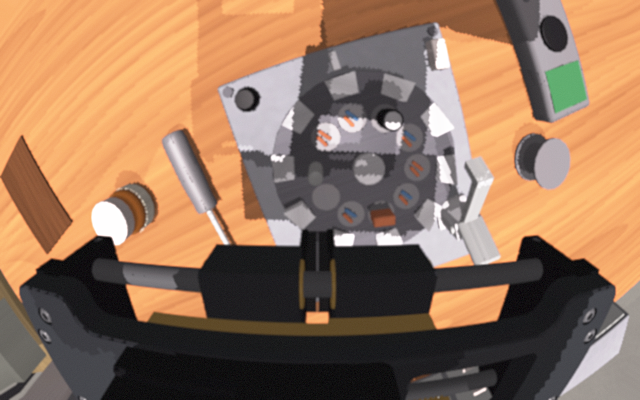

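```bash
python3 - <<'E'
from h import *
a=cv2.imread("pics/scene3.png")[180:270,270:330]
cv2.imwrite("pics/p3.png",cv2.resize(a,None,fx=8,fy=8,interpolation=cv2.INTER_CUBIC)[:600])
for th in (0,.3,.5,.7,.9,1.0):
    o=[]
    for r,h in((79,4),(12,45),(0,0)):
        X=base((.495,-.085),np.radians(-7.9),(.075-r/1e3*np.cos(th)+h/1e3*np.sin(th),.075,.05+r/1e3*np.sin(th)+h/1e3*np.cos(th)))
        p=proj("scene",X); o.append(((p-[270,180]+.5)*8).round())
    print(th,o)
E
```

```text
0 [array([183., 210.]), array([192., 297.]), array([198., 454.])]
0.3 [array([182., 162.]), array([194., 335.]), array([198., 454.])]
0.5 [array([182., 142.]), array([196., 368.]), array([198., 454.])]
0.7 [array([182., 134.]), array([198., 405.]), array([198., 454.])]
0.9 [array([183., 140.]), array([201., 444.]), array([198., 454.])]
1.0 [array([184., 147.]), array([202., 463.]), array([198., 454.])]
```

View pics/p3.png

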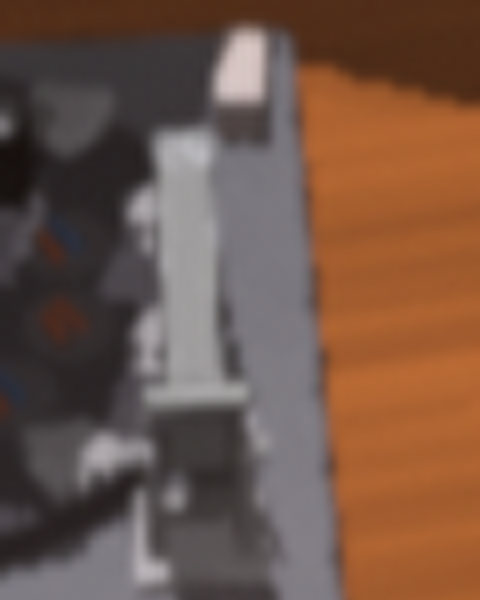

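Call:
jog_arm([
  [[0,0,0,0.002,0.0025,-0.02,1],[0,0,0,0.002,0.0025,-0.045,1],[0,0,0,0.002,0.0025,-0.065,1],[0,0,0,0.002,0.0025,-0.078,1],[0,0,0,0.002,0.0025,-0.08,1],[0,0,0,0.002,0.0025,-0.08,1]],
])

```text
time: 5.3
position: [0.4979, -0.1334, 0.0537]
tool_rot: [0.69, -0.156, 0.157, -0.689]
ft_force: [0.2, -0.5, 0.3]
grip_width: 0.0006
```

```bash
python3 - <<'E'
from h import *
o=get_obs();print(o["position"],o["ft_force"],o["q"])
hub=np.array([.494,-.0852])
p0=o["position"][:2]
for dphi in range(0,40,3):
  for gap in (15.5,):
    a=np.radians(-115.6-dphi); t=np.radians(154.4-dphi)
    c=hub+.046*np.array([np.cos(a),np.sin(a)])-gap/1e3*np.array([np.cos(t),np.sin(t)])
    print(dphi,(c-p0).round(4),c.round(4))
E
```

```text
[ 0.49792721 -0.1334064   0.05374074] [ 0.16925997 -0.45448117  0.25813723] [-4.78646716e-01  6.54522354e-01  1.84122205e+00 -4.34197338e-04
  6.43179792e-01 -1.60253224e+00]
0 [-0.0098  0.    ] [ 0.4881 -0.1334]
3 [-0.0123  0.0004] [ 0.4856 -0.133 ]
6 [-0.0148  0.0009] [ 0.4831 -0.1325]
9 [-0.0173  0.0015] [ 0.4806 -0.1319]
12 [-0.0197  0.0023] [ 0.4782 -0.1311]
15 [-0.0221  0.0032] [ 0.4758 -0.1302]
18 [-0.0244  0.0042] [ 0.4735 -0.1292]
21 [-0.0267  0.0053] [ 0.4712 -0.1281]
24 [-0.0289  0.0066] [ 0.469  -0.1268]
27 [-0.0311  0.008 ] [ 0.4669 -0.1255]
30 [-0.0331  0.0094] [ 0.4648 -0.124 ]
33 [-0.0351  0.011 ] [ 0.4628 -0.1224]
36 [-0.037   0.0127] [ 0.4609 -0.1207]
39 [-0.0388  0.0145] [ 0.4591 -0.1189]
```

Call:
jog_arm([
  [[0,0,0,-0.005,0,0,1],[0,0,0,-0.0098,0,0,1],[0,0,-3,-0.0123,0.0004,0,1],[0,0,-6,-0.0148,0.0009,0,1],[0,0,-9,-0.0173,0.0015,0,1],[0,0,-12,-0.0197,0.0023,0,1]],
])

```text
time: 5.9
position: [0.4792, -0.132, 0.0547]
tool_rot: [0.67, -0.226, 0.231, -0.668]
ft_force: [0.4, -1.9, -0.5]
grip_width: 0.0006
```

Call:
jog_arm([
  [[0,0,-3,-0.0034,0.0018,0,1],[0,0,-6,-0.0057,0.0028,0,1],[0,0,-9,-0.008,0.0039,0,1],[0,0,-12,-0.0102,0.0052,0,1],[0,0,-15,-0.0123,0.0065,0,1],[0,0,-18,-0.0144,0.008,0,1],[0,0,-18,-0.0144,0.008,0,1]],
])

```text
time: 6.6
position: [0.4647, -0.1244, 0.0554]
tool_rot: [0.626, -0.328, 0.333, -0.624]
ft_force: [-0.6, -2.3, 0.3]
grip_width: 0.0008
```

```bash
python3 snap.py 4
```

```text
(no output)
```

View pics/wrist4.png

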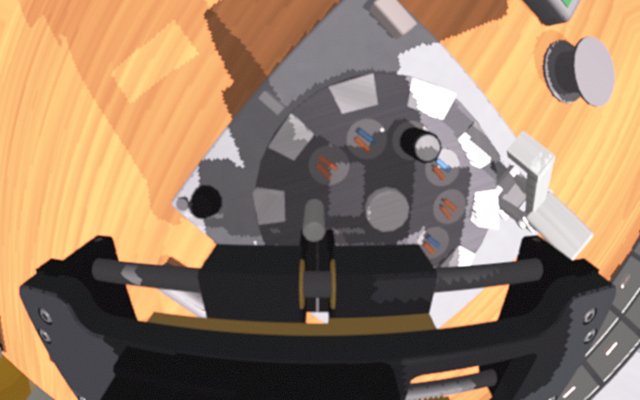

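View pics/both4.png

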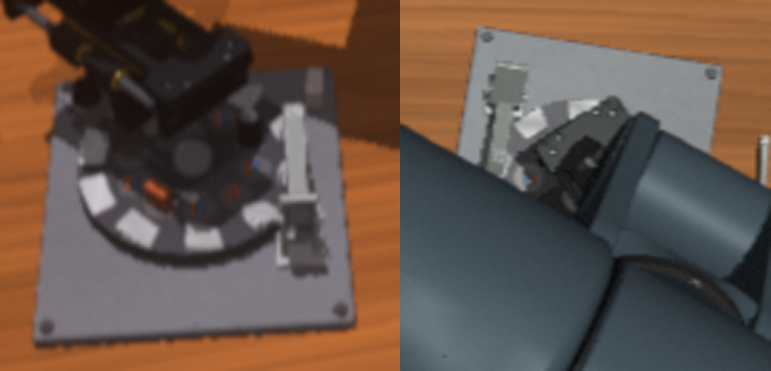

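```bash
python3 - <<'E'
import cv2
a=cv2.imread("pics/scene4.png")[190:265,210:310]
cv2.imwrite("pics/p4.png",cv2.resize(a,None,fx=8,fy=8,interpolation=cv2.INTER_CUBIC))
a=cv2.imread("pics/scene0.png")[190:265,210:310]
cv2.imwrite("pics/p40.png",cv2.resize(a,None,fx=8,fy=8,interpolation=cv2.INTER_CUBIC))
E
```

```text
(no output)
```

View pics/p4.png

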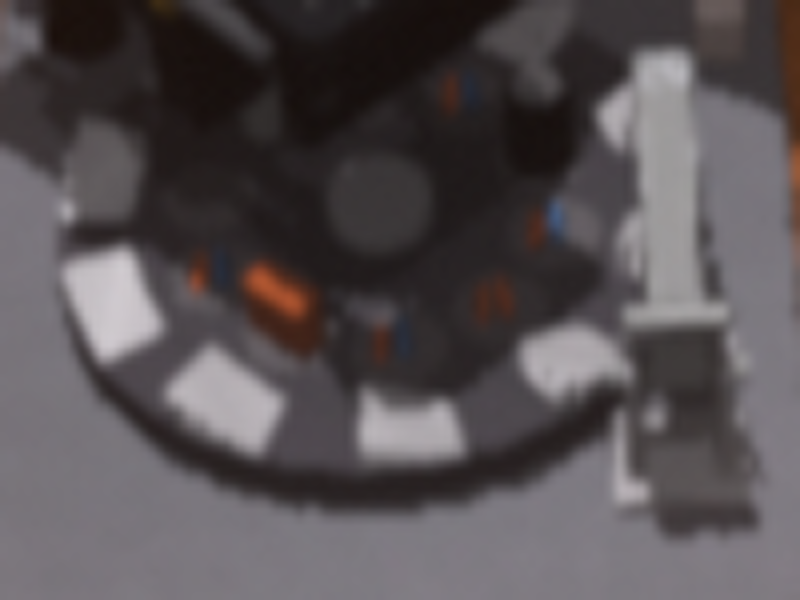

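View pics/p40.png

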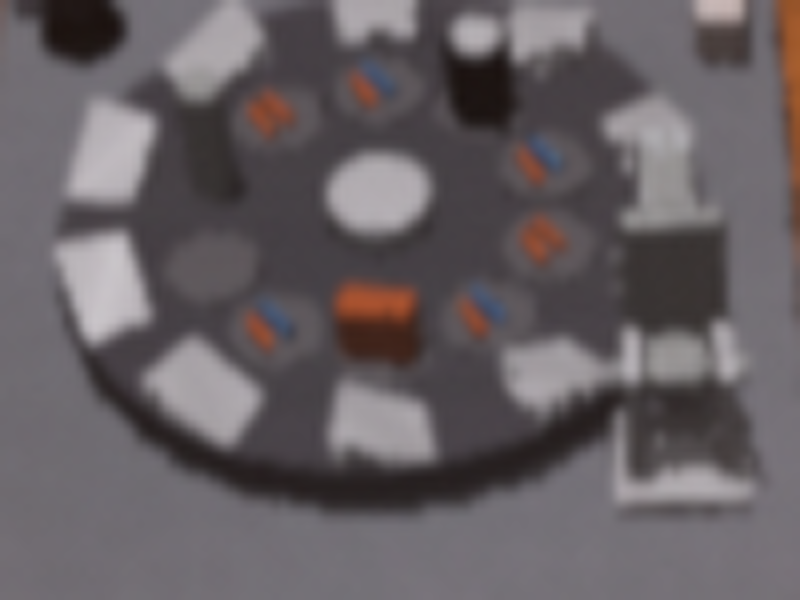

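Call:
jog_arm([
  [[0,0,-2,-0.0012,0.001,0,1],[0,0,-4.5,-0.0028,0.0025,0,1],[0,0,-4.5,-0.0028,0.0025,0,1],[0,0,-4.5,-0.0028,0.0025,0,1]],
])

```text
time: 7.15
position: [0.4618, -0.1218, 0.0553]
tool_rot: [0.613, -0.352, 0.356, -0.611]
ft_force: [-0.9, -1.6, 0.4]
grip_width: 0.0004
```

```bash
python3 - <<'E'
from h import *
im=camera("scene")[:,:,::-1]
cv2.imwrite("pics/p5.png",cv2.resize(im[190:265,210:310],None,fx=8,fy=8,interpolation=cv2.INTER_CUBIC))
E
```

```text
(no output)
```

View pics/p5.png

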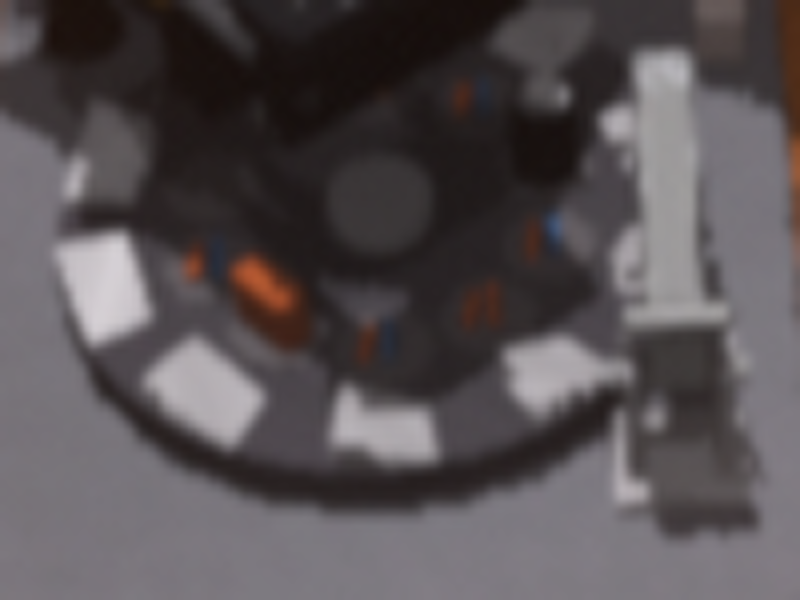

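Call:
jog_arm([
  [[0,0,0,0.003,-0.005,0,1],[0,0,0,0.004,-0.008,0.005,1],[0,0,0,0.005,-0.008,0.03,1],[0,0,0,0.006,-0.008,0.06,1],[0,0,5,0.01,-0.005,0.08,1],[0,0,12,0.03,0.005,0.085,1],[0,0,20,0.055,0.02,0.085,1],[0,0,28,0.085,0.035,0.085,1]],
])

```text
time: 8.0
position: [0.5474, -0.0865, 0.1412]
tool_rot: [0.681, -0.191, 0.196, -0.679]
ft_force: [1.4, -0.1, 0.2]
grip_width: 0.0004
```

Call:
jog_arm([
  [[0,0,8,0.03,0.015,0,1],[0,0,16,0.06,0.035,0,1],[0,0,23.9,0.073,0.055,0,1],[0,0,23.9,0.073,0.0595,-0.01,1],[0,0,23.9,0.073,0.0595,-0.03,1],[0,0,23.9,0.073,0.0595,-0.03,1]],
])

```text
time: 8.6
position: [0.6171, -0.0266, 0.1083]
tool_rot: [-0.705, 0.049, -0.05, 0.706]
ft_force: [-0.4, 0.3, -0.6]
grip_width: 0.0004
```

```bash
python3 snap.py 6;python3 - <<'E'
from h import *
im=camera("scene")[:,:,::-1]
cv2.imwrite("pics/p6.png",cv2.resize(im[160:265,200:340],None,fx=5.6,fy=5.6,interpolation=cv2.INTER_CUBIC))
o=get_obs();print(o["position"])
E
```

```text
[ 0.62036484 -0.02770036  0.1117888 ]
```

View pics/p6.png

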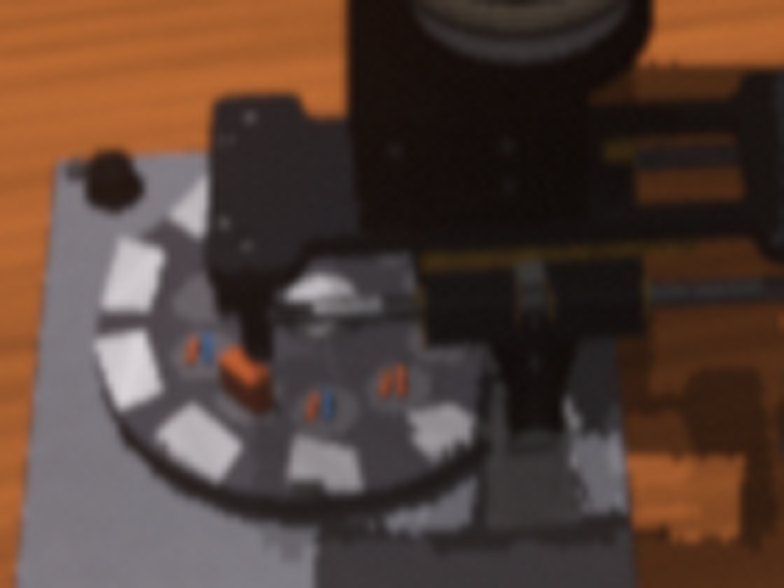

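View pics/wrist6.png

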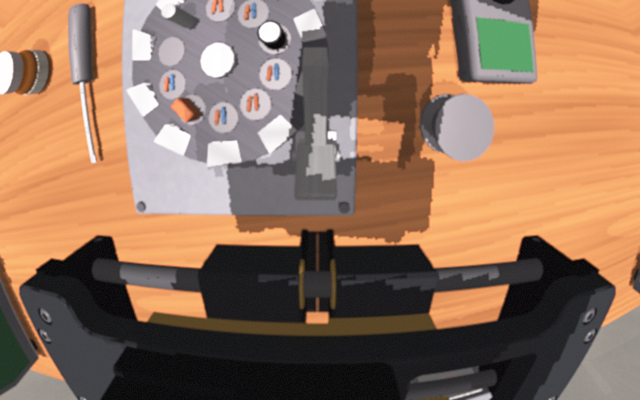

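Call:
jog_arm([
  [[0,0,0,0,0,-0.02,1],[0,0,0,0,0,-0.04,1],[0,0,0,0,0,-0.04,1],[0,0,0,-0.008,0.001,-0.04,1],[0,0,0,-0.016,0.002,-0.04,1],[0,0,0,-0.022,0.003,-0.04,1],[0,0,0,-0.026,0.0035,-0.04,1],[0,0,0,-0.03,0.004,-0.04,1]],
])

```text
time: 9.6
position: [0.5904, -0.0237, 0.0726]
tool_rot: [0.706, -0.046, 0.053, -0.705]
ft_force: [1.4, -0.6, 0.6]
grip_width: 0.0005
```

Call:
jog_arm([
  [[0,0,0,-0.003,0.0005,0,1],[0,0,0,-0.006,0.001,0,1],[0,0,0,-0.008,0.001,0,1],[0,0,0,-0.009,0.001,0,1],[0,0,0,-0.009,0.001,0,1]],
])

```text
time: 10.1
position: [0.5808, -0.0225, 0.0723]
tool_rot: [0.705, -0.046, 0.052, -0.705]
ft_force: [-0.5, -0.2, 0.6]
grip_width: 0.0006
```

Call:
jog_arm([
  [[0,0,0,-0.002,0.0003,0,1],[0,0,0,-0.003,0.0004,0,1],[0,0,0,-0.003,0.0004,0,1]],
])

```text
time: 10.4
position: [0.5792, -0.0223, 0.0723]
tool_rot: [0.706, -0.045, 0.053, -0.705]
ft_force: [5.0, 0.8, -4.9]
grip_width: 0.0005
```

```bash
python3 snap.py 7;python3 - <<'E'
from h import *
im=camera("scene")[:,:,::-1]
cv2.imwrite("pics/p7.png",cv2.resize(im[190:265,210:310],None,fx=8,fy=8,interpolation=cv2.INTER_CUBIC))
o=get_obs();print(o["position"],o["ft_force"])
E
```

```text
[ 0.57925495 -0.0223452   0.0723783 ] [ 5.5425923  -0.17172157 -4.63437352]
```

View pics/p7.png

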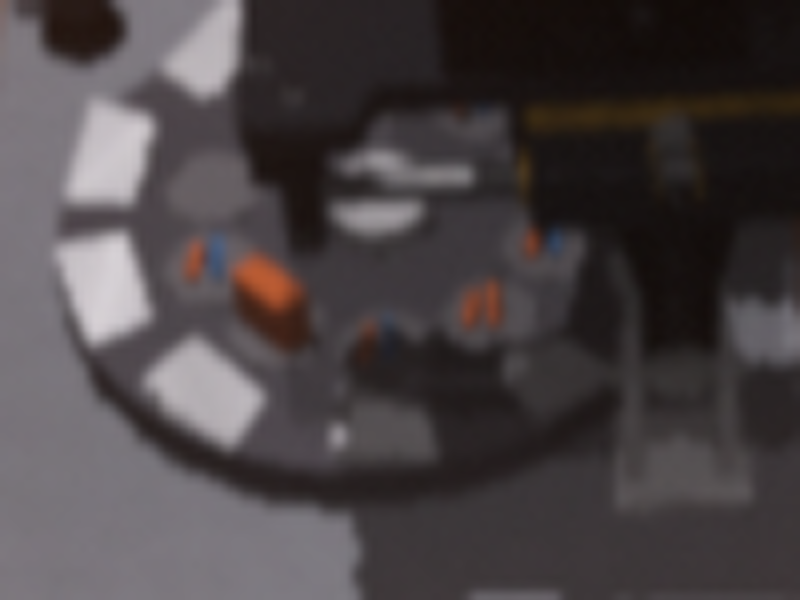

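View pics/wrist7.png

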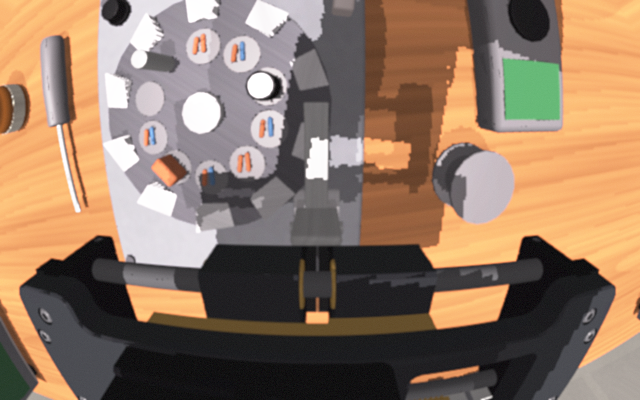

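Call:
jog_arm([
  [[0,0,0,-0.001,0,0,1],[0,0,0,-0.002,0.0003,0,1],[0,0,0,-0.002,0.0003,0,1]],
])

```text
time: 10.9
position: [0.5792, -0.0224, 0.0726]
tool_rot: [0.706, -0.044, 0.055, -0.705]
ft_force: [6.2, 0.0, -4.9]
grip_width: 0.0007
```

Call:
jog_arm([
  [[0,0,0,-0.003,0.0005,0,1],[0,0,0,-0.006,0.0008,0,1],[0,0,0,-0.006,0.0008,0,1]],
])

```text
time: 11.2
position: [0.5792, -0.0226, 0.0732]
tool_rot: [0.706, -0.04, 0.06, -0.705]
ft_force: [13.0, 1.2, -9.5]
grip_width: 0.0005
```

Call:
jog_arm([
  [[0,0,0,0.006,-0.001,0,1],[0,0,0,0.012,-0.002,0,1],[0,0,0,0.02,-0.003,0.02,1],[0,0,0,0.025,-0.003,0.06,1],[0,0,0,0.02,-0.04,0.1,1],[0,0,0,0.0,-0.09,0.12,1],[0,0,0,-0.02,-0.14,0.12,1],[0,0,0,-0.04,-0.19,0.12,1]],
])

```text
time: 12.0
position: [0.5445, -0.1962, 0.1942]
tool_rot: [0.706, -0.04, 0.059, -0.705]
ft_force: [0.4, -0.8, -0.0]
grip_width: 0.0002
```

Call:
jog_arm([
  [[0,0,0,-0.02,-0.05,0,1],[0,0,0,-0.04,-0.1,0,1],[0,0,0,-0.06,-0.15,0,1],[0,0,0,-0.08,-0.19,0,1],[0,0,0,-0.1,-0.23,0,1],[0,0,0,-0.1,-0.23,0,1]],
])

```text
time: 12.6
position: [0.4409, -0.4315, 0.194]
tool_rot: [0.706, -0.042, 0.061, -0.704]
ft_force: [-0.6, 0.1, 0.7]
grip_width: 0.0005
```

```bash
python3 snap.py 8;python3 - <<'E'
from h import *
im=cv2.imread("pics/scene8.png")
cv2.imwrite("pics/p8.png",cv2.resize(im[190:265,210:310],None,fx=8,fy=8,interpolation=cv2.INTER_CUBIC))
im=cv2.imread("pics/top8.png")
cv2.imwrite("pics/t8.png",cv2.resize(im[145:285,310:450],None,fx=4.2,fy=4.2,interpolation=cv2.INTER_CUBIC))
o=get_obs();print(o["position"],o["ft_force"])
E
```

```text
[ 0.44344554 -0.42499316  0.19362465] [-0.12839132  0.0902464  -0.31622128]
```

View pics/p8.png

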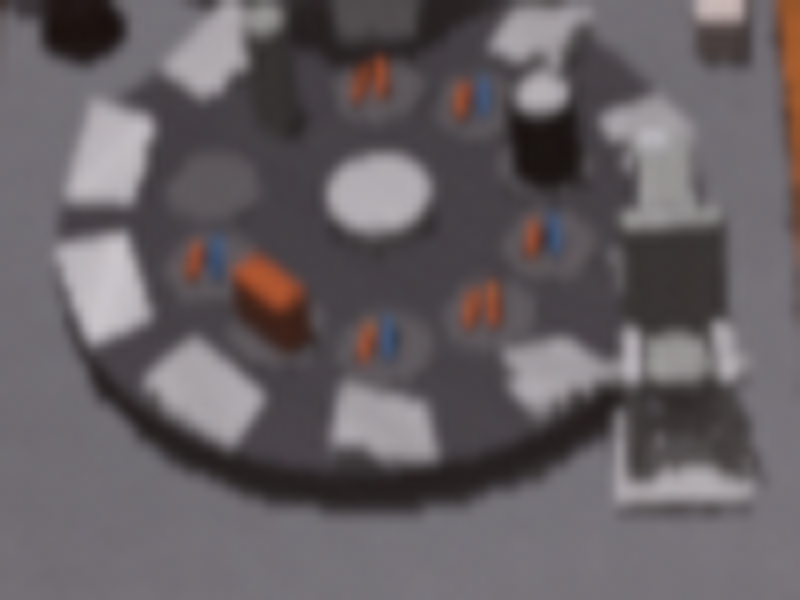

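View pics/t8.png

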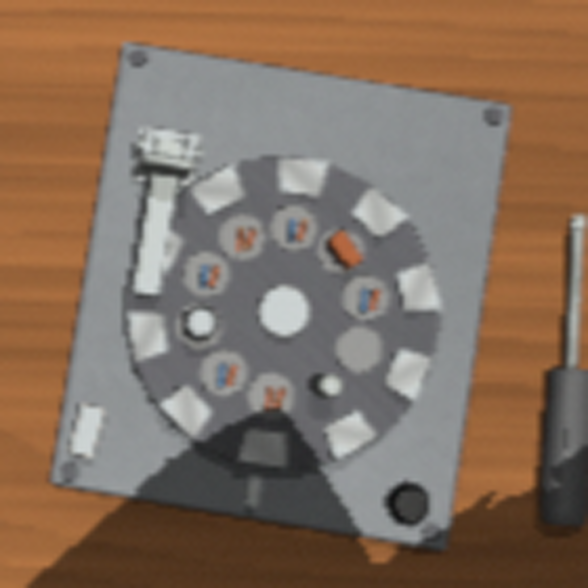

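View pics/scene8.png

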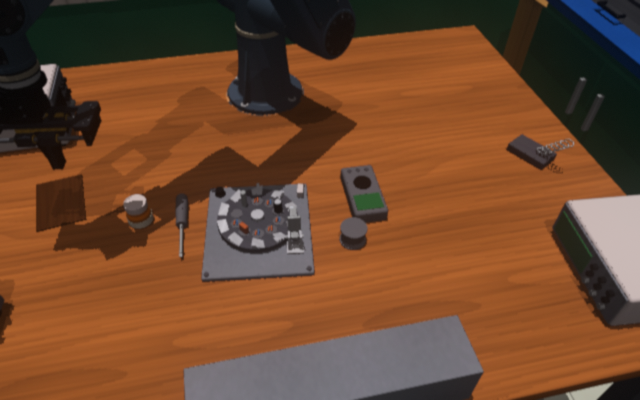

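```bash
python3 - <<'E'
from h import *
a=cv2.imread("pics/scene0.png").astype(int);b=cv2.imread("pics/scene8.png").astype(int)
# pawl patch difference
print(abs(a-b)[200:255,286:305].max(axis=(1,2)))
print(hand_in())
E
```

```text
[ 4  4  9 21 17  9 13 22 26 18  6  8  4  4  4  4  6  5  2  3  5  9 17 25
 24 12  4  3  3  3  3  2  3  3  2  4  3  3  4  4  2  2  2  3  2  3  2  3
  3  3  3  3  2  3  2]
the job is handed in; nothing more can be done
None
```

I completed the re-indexing and handed the job in at about 13 s of the 64 s allowed. The hand-in gave no verdict.

**What I did**
- With the fingers shut, I pushed the pawl's tab over the pivot. The scene picture put the lift at about 0.63 rad, with the wheel still in its old notch.
- I pushed the peg clockwise along its arc. The teeth first came up about 4–5° short, so I pushed a little further until they matched the starting picture, which is one full notch.
- I pushed the tab back until it met a hard stop. The force rose from about 5 to 13 N without the finger moving, at the position worked out for pawl = 0. I then pulled the arm well clear.

**Last checks, all from pictures**
- **Wheel:** about 0.62 rad, from the teeth lining up with the first picture. This rests on my estimate that it started close to 0.
- **Pawl:** its part of the picture matches the starting view, with only slight shade differences.
- **Capacitors:** both stand upright in their pockets, one pocket further round.
- **Loose things:** in the last pictures the knob, relay, screwdriver, reel, meter and jar look to be where they were. I did not measure them.

**Disagreement:** the two fixed cameras placed the carousel about 3–6 mm apart along x. I worked from roughly the average and confirmed it by contact. No check failed.

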